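# Close the cocoa shaker with its two-part lid, then uncover the sifter

## Task

The funnel over the cocoa shaker has done its work: swing its arm aside by the knob, right round to its stop. Then take the two-part lid by its silver collar (the blue dust cap is only slipped on and must stay on, so that no cocoa puffs out through the sieve) and lower it gently into the shaker until the collar sits flush on the rim, and let go. Finally lift the blue cap straight off, leaving the sifter top seated and the shaker standing where it is, and finish while still holding the cap level in the gripper, about 10 cm above its place.

Things in the scene. Friction and masses are not known exactly. Their poses are not given: they have to be found in the camera images.
- stand: filling stand, fixed: dark wooden base 282 x 130 x 16 mm with an upright steel post. Origin on the worktop directly below the middle of the shaker's place (a thin inlaid circle); its +x points from there to the post, 180 mm away; the base reaches from x = -62 to +220 mm and 65 mm to each side. The post with the arm's hub on it is 187 mm high above the worktop
- funnel_arm (a joint): angle (rad) of the arm that turns about the upright post. About 0: the funnel hangs over the shaker. Grows as the funnel swings to the robot's right (anticlockwise seen from above); the stop is at 1.1. Turns lightly (about 0.3 N at the knob) and stays where it is left
- knob (a point): middle of the upright wooden knob on the funnel arm, 16 mm in diameter, free from 17 mm below this point (where its flat metal bracket begins) to 13 mm above it, so 171 to 201 mm above the worktop. It stands 72 mm sideways from the funnel's axis, on the robot's left, and goes round with the arm about pivot
- pivot (a point): point on the vertical axis of the post, at the height of knob
- funnel (a point): centre of the lower end of the steel funnel's spout, 116 mm above the worktop; the funnel is 88 mm across and reaches 70 mm higher. It moves with the arm, on a radius of 180 mm about pivot
- shaker: loose round steel shaker, open at the top, 56 mm in diameter, 85 mm high, 0.4 kg, stands on the stand's base 16 mm above the worktop. Origin: centre of its underside, z up its axis. The mouth is about 48 mm wide and deep enough for the lid's plug
- sifter_top: inner part of the two-part lid, loose metal, 0.1 kg, standing on the worktop on its plug, cap on it. Origin: centre of the plug's underside, z up. Upwards: plug 44 mm in diameter, 0 to 14 mm, lowest 5 mm tapered to 37; silver knurled collar 64 mm in diameter, 14 to 28 mm; sieve drum 37 mm in diameter, 28 to 42 mm, inside the cap. Seated, its origin is 71 mm above the shaker's
- cap: blue dust cap, the outer part of the lid, loose, 35 g: inverted cup 48 mm in outer diameter, 26 mm high, walls 3 mm, slipped over the sieve drum with nearly 2 mm play all round and resting on the collar. Origin: centre of its lower rim, z up; on the sifter top it is 28 mm above the sifter top's origin
- mug_blue: white mug with a blue band, bystander, 102 mm high
- mug_dots: small white mug with red dots, bystander, 55 mm high
- egg_timer: cream egg timer, bystander, 62 mm across, 60 mm high
- lemon: lemon on the chopping board at the right, bystander
- garlic: garlic bulb on the chopping board at the right, bystander

How it is judged:
By the outcome, as a careful person would: the job done as asked, in the order asked, and still so for the second after the job is handed in, while the arm keeps its last pose, push and grip.
It also fails if it takes over 64 s, if anything falls off the work surface, if the arm or the gripper's body presses on something with over 40 N, if the wrist force passes 120 N, or if a joint passes its speed limit or range.

## Robot

A 6-joint arm with a two-finger parallel gripper is mounted at the origin on a cart in front of the work surface, level with it; the furniture and walls round the work are solid. World frame = base frame: x ahead of the robot, y to its left, z up, the work surface at z = 0. Lengths are in m, angles in rad, forces in N, time in s.
With the tool pointing down it reaches from about 0.4 to 0.925 m from the base axis. Payload 3.4 kg.
Tool frame: the origin (TCP) lies midway between the tips of the shut fingers; the grasp point (between the pads) lies 19 mm behind it (grasp_offset is the distance from the TCP to the grasp point, in m); z points along the fingers, y is the line along which they close (so a half turn about z gives the same grasp; the last joint's range is limited). The gripper opens to 85 mm and grips with 20 to 120 N. Pads are 22 mm wide; open, the fingers measure 114 mm over their backs; the gripper's body (76 mm by 85 mm) begins 54 mm behind the grasp point. The pads swing forward as they close: fully open they stand 13 mm farther back than shut.
Start: joints at [1.109, 0.307, 1.506, -0, 1.328, -0.073], TCP at [0.217, 0.532, 0.201] pointing down, gripper open.
Joint ranges: [-3.12, 3.12], [-1.05, 2.28], [0.14, 2.33], [-1.42, 4.57], [0.1, 2.73], [-2.68, 2.68]. Speed limits (rad/s): [2.57, 2.57, 3.14, 3.14, 3.14, 3.14].

## Interface

Orientations are given as [roll, pitch, yaw] about the fixed x, y, z axes, in that order (R = Rz(yaw) Ry(pitch) Rx(roll)).
In Python, from bench import sense, get_image, hand_in, grasp_offset gives the robot as it stands.
- The arm moves only by the shell command python3 -m jog 'ROWS' [FORCE]. ROWS is JSON, a list of rows, each an object of numbers: "tx", "ty", "tz": the shift along the world's x, y, z in cm; "spin": the turn about the world's z in rad; "claw": the finger opening in cm, from 0 to 8.54. A call has 1 to 12 rows; each row is the pose to reach, as a shift and turn from the pose commanded when the call began; what a row does not reach only later rows make up. A row lasts 1/8 s, in which the tool goes at most 62.5 mm and 10.7 degrees, less where a joint would pass 70% of its speed; a pose out of reach is approached as far as the arm can. A call with a gripper value outside its range is refused whole. The fingers move at their own pace and stop on an object; FORCE is the grip in N (left out, the last holds). Time passes only in rows, so rows that repeat a pose let the fingers close. It gives the time, the measured TCP pose, the force, the opening and the grip force at its end, in the units of the state.
- sense(): the state, without advancing time (a new reading comes with each control period).
- get_image(name): name is "scene" or "top" or "wrist"; returns a dict with "img" (400x640x3 uint8, red, green, blue), "z_map" (400x640 float32, m along the optical axis (not along the pixel's ray), 0 where there is no reading), "fovy" (degrees; the focal length in pixels is half the picture's height over the tangent of half this angle, whatever the lens; pixels are square), "cx", "cy" (the principal point, pixels), "k1" (the pictures are not rectified: a ray, as slopes to the right and down, at radius r is drawn at 1 + k1 r^2 times it, then the intrinsics apply), "origin" and "attitude" of the camera in the world. Camera axes: x right, y down, z forward; pixel columns grow to the right and rows downward; lengths in m; the calibration is good to about 2 mm. A picture is of the moment at which its call begins.
- hand_in(): hands the job in; it is judged then, once.
The state is a dict: "time": time; "joints": joint angles; "joint_vel": joint speeds; "tau": joint torques, N m; "tcp_pos": TCP position; "orientation": TCP orientation; "contact_force": force on the tool from outside, world axes, zero at the start; "moment": the same for the moment, N m; "width": finger opening in m; "gripper_force": force on a finger pad.
Only numpy, scipy, OpenCV 4.12 (cv2) and the standard library are available. Lean on these libraries where they do the work, as an engineer would, in place of code of your own. Each camera call takes 0.05 s, during which the arm holds its last target. There are 200 camera calls.

## Working session

There is one attempt and no reset: what is moved stays moved. The work goes in short steps, Python scripts to look and compute and a shell command to move; the robot and the scene stay as the last step left them, time stands still between calls to the robot, and variables do not carry over. Pictures are saved under pics/ and viewed, at most 10 in all, crops included, and the job is handed in when it is done.

```bash
mkdir -p pics; cat > h.py <<'E'
import numpy as np, cv2
from bench import sense, get_image, hand_in, grasp_offset
def cam(n):
    c=get_image(n); c['f']=200/np.tan(np.radians(c['fovy'])/2); 
    a=np.array(c['attitude'],float)
    if a.shape==(3,3): c['R']=a
    else:
        from scipy.spatial.transform import Rotation as Ro
        c['R']=Ro.from_euler('xyz',a).as_matrix()
    c['o']=np.array(c['origin']); return c
def rays(c,uv):
    uv=np.atleast_2d(np.array(uv,float)); K=np.array([[c['f'],0,c['cx']],[0,c['f'],c['cy']],[0,0,1]])
    d=cv2.undistortPoints(uv[:,None],K,np.array([c['k1'],0,0,0.]))[:,0]
    return np.c_[d,np.ones(len(d))]
def onplane(c,uv,z):
    d=rays(c,uv)@c['R'].T
    return c['o']+d*((z-c['o'][2])/d[:,2])[:,None]
def cloud(c):
    v,u=np.mgrid[:400,:640]; uv=np.c_[u.ravel(),v.ravel()]
    return (c['o']+(rays(c,uv)*c['z_map'].reshape(-1,1))@c['R'].T).reshape(400,640,3)
E
python3 - <<'E'
from h import *
for n in ('scene','top'):
    c=cam(n); cv2.imwrite(f'pics/{n}0.png',c['img'][:,:,::-1]); print(n,c['attitude'],c['o'],c['f'],c['k1'],c['cx'],c['cy'],(c['z_map']>0).mean())
s=sense();print(s['time'],s['tcp_pos'],s['orientation'],s['width'],grasp_offset)
E
```

```text
scene [-2.61305815  0.00797551 -2.7863687 ] [0.30624286 0.70557597 1.28745057] 363.2026187186237 -0.04149350118622832 317.8653285876385 205.62091104618403 0.99604296875
top [-2.74666139 -0.0075873  -1.66413848] [-0.01827342  0.14871893  1.49497867] 401.12632041245433 0.01921984714036678 321.77632729829685 198.5979691127048 0.9958203125
0.1 [0.21714301 0.53168228 0.19976521] [-3.13973787e+00 -1.63110122e-04  2.75375997e+00] 0.08545555364158389 0.0187
```

View pics/scene0.png

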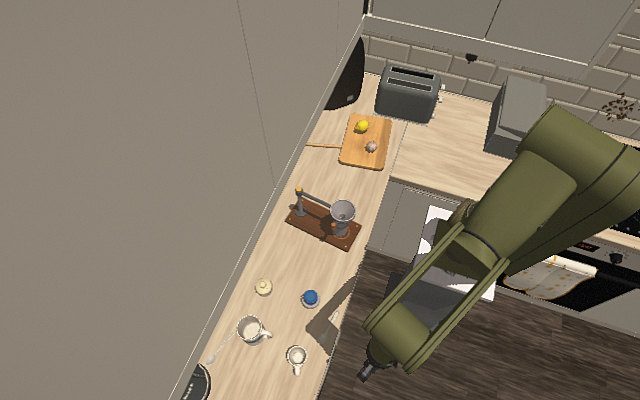

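View pics/top0.png

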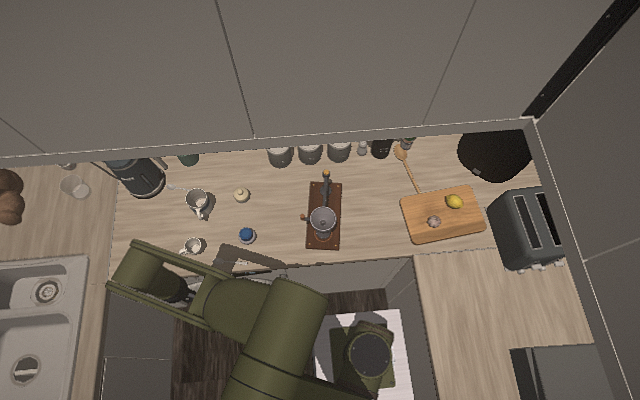

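The scene view shows the stand, with the funnel at (343,210), and the blue-capped lid at (311,298). In the top view the base spans (308..341, 182..250). The funnel is at (322,218), the orange knob at (303,217), the post at (326,174) and the lid at (247,235).

```bash
python3 - <<'E'
from h import *
for n in ('top','scene'):
    c=cam(n); P=cloud(c); hsv=cv2.cvtColor(c['img'],cv2.COLOR_RGB2HSV); X,Y,Z=P[...,0],P[...,1],P[...,2]
    print(n)
    m=cv2.inRange(hsv,(100,110,40),(125,255,255))>0
    k,l,st,ce=cv2.connectedComponentsWithStats(m.astype(np.uint8))
    for i in range(1,k):
        if st[i,4]>60:
            q=P[l==i]; t=q[q[:,2]>np.percentile(q[:,2],90)-.006]
            print('blue',st[i],ce[i],np.median(q,0),'top',t.mean(0),(t.min(0)+t.max(0))/2,np.ptp(t,axis=0),onplane(c,ce[i],.054))
    # base: brown pixels at z~.016
    m=((hsv[...,0]<15)&(hsv[...,2]<130)&(abs(Z-.016)<.008)&(X>.4)&(X<1)&(abs(Y)<.5)).astype(np.uint8)
    m=cv2.morphologyEx(m,cv2.MORPH_OPEN,np.ones((3,3)))
    k,l,st,ce=cv2.connectedComponentsWithStats(m); i=1+np.argmax(st[1:,4])
    uv=np.argwhere(l==i)[:,::-1]; q=onplane(c,uv,.016)[:,:2]
    r=cv2.minAreaRect((q*1000).astype(np.float32)); print('base',st[i],r,cv2.boxPoints(r).round())
    # things high up: funnel / knob / post
    m=(Z>.12)&(Z<.21)&(X>.4)&(X<1)&(abs(Y+.0)<.25)
    k,l,st,ce=cv2.connectedComponentsWithStats(m.astype(np.uint8))
    for i in range(1,k):
        if st[i,4]>15: q=P[l==i]; print('high',st[i],q.min(0),q.max(0))
    m=(hsv[...,0]<20)&(hsv[...,1]>120)&(hsv[...,2]>90)&(Z>.1)&(Z<.25)&(X>.4)&(X<1)&(abs(Y)<.25)
    k,l,st,ce=cv2.connectedComponentsWithStats(m.astype(np.uint8))
    for i in range(1,k):
        if st[i,4]>5: q=P[l==i]; print('orange',st[i],ce[i],np.median(q,0),onplane(c,ce[i],.19))
    cv2.imwrite(f'pics/{n}1.png',cv2.resize(c['img'][150:270,200:400] if n=='top' else c['img'][160:330,240:420],None,fx=4 if n=='top' else 3.4,fy=4 if n=='top' else 3.4,interpolation=cv2.INTER_CUBIC)[:,:,::-1])
E
```

```text
top
blue [240 228  12  11  96] [245.13541667 232.98958333] [0.4654644  0.38169744 0.05338439] top [0.46466308 0.38114192 0.05512578] [0.4645327  0.38125685 0.05683985] [0.04074671 0.03797486 0.00964978] [[0.46555263 0.38103664 0.054     ]]
base [306 220  34  28 474] ((449.0157470703125, 88.97132873535156), (97.57705688476562, 136.76150512695312), 1.0488324165344238) [[399. 156.]
 [401.  20.]
 [499.  21.]
 [497. 158.]]
high [375 139  18   6  52] [ 0.75664805 -0.21368456  0.12042279] [ 0.7810935  -0.14768167  0.14957405]
high [330 142  20   7  80] [ 0.75623884 -0.04320516  0.12049213] [0.7826383  0.03134465 0.13244682]
high [298 145  21   7  88] [0.75607113 0.07873176 0.12007191] [0.78064707 0.1569854  0.13178383]
high [275 147  14   8  67] [0.75234197 0.19609591 0.12014573] [0.78269467 0.24792408 0.13223647]
high [300 169  36  63 733] [0.40679891 0.04807632 0.1200159 ] [0.64029742 0.17040833 0.20404893]
orange [323 170   6   5  23] [325.82608696 171.82608696] [0.62778749 0.06321673 0.18638331] [[0.62578441 0.06373402 0.19      ]]
orange [301 214   3   4  12] [302.  215.5] [0.46123164 0.16213325 0.19925514] [[0.46545091 0.16226184 0.19      ]]
scene
blue [304 290  13  14 141] [310.09219858 296.36170213] [0.46595431 0.38168572 0.05341063] top [0.46471891 0.38428101 0.06403627] [0.39728227 0.53291536 0.66900225] [0.18207882 0.34532122 1.23689665] [[0.46536379 0.38181405 0.054     ]]
base [ 286  199   70   53 1271] ((530.0430908203125, 80.38848114013672), (131.19097900390625, 277.3118896484375), 81.89525604248047) [[384.  35.]
 [658.  -4.]
 [677. 126.]
 [402. 165.]]
high [295 186  61  44 739] [0.4079058  0.04583149 0.12037343] [0.64493273 0.17004727 0.20158078]
orange [296 187   6   5  14] [298.21428571 188.92857143] [0.62984612 0.06408795 0.1855604 ] [[0.62794971 0.066827   0.19      ]]
orange [331 222   5   8  24] [332.79166667 225.125     ] [0.46284775 0.16507821 0.1979592 ] [[0.46314496 0.16219677 0.19      ]]
```

View pics/top1.png

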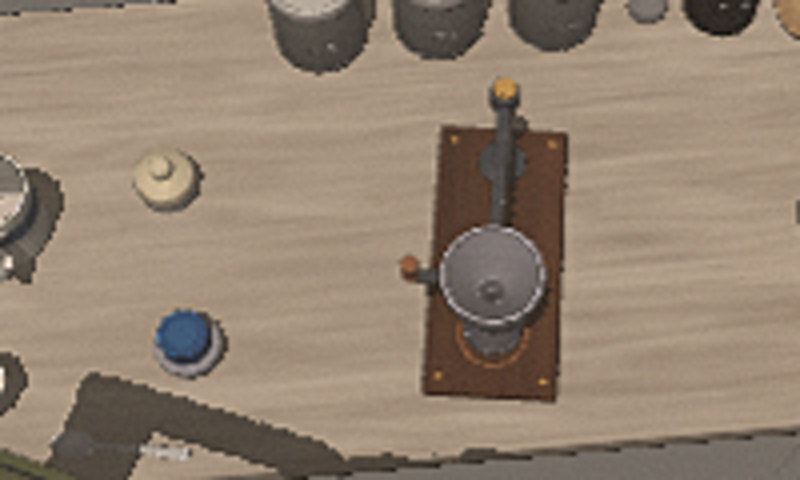

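The three independent measurements agree:
- **Base:** 131×277 mm rectangle, yaw about -8.1°, origin about (.452, .0915).
- **Pivot:** about (.629, .065).
- **Knob:** about (.463, .1625), which is a radius of .193 against the expected .194.

The lid is near (.4655, .3815). I'll move above the knob.

```bash
python3 -m jog '[{"tz":6},{"tx":6,"ty":-9,"tz":6,"spin":-0.3,"claw":4},{"tx":24.6,"ty":-36.9,"tz":6,"spin":-1.32,"claw":4},{"tx":24.6,"ty":-36.9,"tz":6,"spin":-1.32,"claw":4},{"tx":24.6,"ty":-36.9,"tz":6,"spin":-1.32,"claw":4},{"tx":24.6,"ty":-36.9,"tz":6,"spin":-1.32,"claw":4},{"tx":24.6,"ty":-36.9,"tz":6,"spin":-1.32,"claw":4},{"tx":24.6,"ty":-36.9,"tz":6,"spin":-1.32,"claw":4},{"tx":24.6,"ty":-36.9,"tz":6,"spin":-1.32,"claw":4},{"tx":24.6,"ty":-36.9,"tz":6,"spin":-1.32,"claw":4},{"tx":24.6,"ty":-36.9,"tz":6,"spin":-1.32,"claw":4}]' 30
python3 - <<'E'
from h import *
c=cam('wrist'); cv2.imwrite('pics/w1.png',c['img'][:,:,::-1]); P=cloud(c); hsv=cv2.cvtColor(c['img'],cv2.COLOR_RGB2HSV); Z=P[...,2]
print(c['attitude'],c['o'],c['f'])
m=(hsv[...,0]<20)&(hsv[...,1]>110)&(hsv[...,2]>60)&(Z>.1)&(Z<.25)
k,l,st,ce=cv2.connectedComponentsWithStats(m.astype(np.uint8))
for i in range(1,k):
    if st[i,4]>30: q=P[l==i]; t=q[q[:,2]>np.percentile(q[:,2],90)-.004]; print(st[i],ce[i],np.median(q,0),'top',t.mean(0),np.ptp(t,axis=0),len(t))
E
```

```text
[2.85543712e+00 1.59056022e-03 1.18300134e+00] [0.15013026 0.55977108 0.37365238] 354.4669401048053invalid input at $[0]: expected keys tx, ty, tz, spin, claw
```

View pics/w1.png

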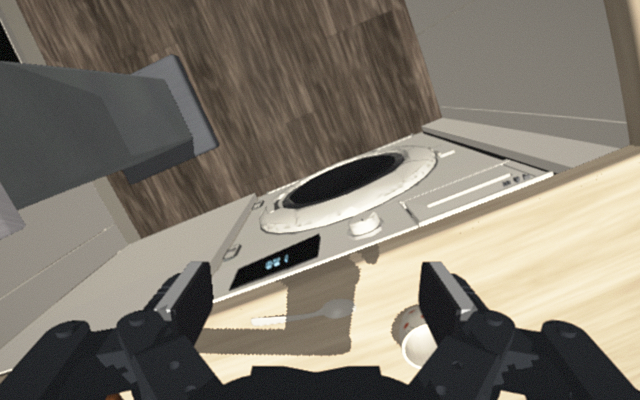

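The move was refused because every row needs all five keys. The wrist view therefore shows only the start pose: the fingers at the bottom, and mug_dots at (415,335) between them. I'll retry with full rows.

```bash
python3 -m jog '[{"tx":0,"ty":0,"tz":6,"spin":0,"claw":4},{"tx":6,"ty":-9,"tz":6,"spin":-0.3,"claw":4},{"tx":24.6,"ty":-36.9,"tz":6,"spin":-1.32,"claw":4},{"tx":24.6,"ty":-36.9,"tz":6,"spin":-1.32,"claw":4},{"tx":24.6,"ty":-36.9,"tz":6,"spin":-1.32,"claw":4},{"tx":24.6,"ty":-36.9,"tz":6,"spin":-1.32,"claw":4},{"tx":24.6,"ty":-36.9,"tz":6,"spin":-1.32,"claw":4},{"tx":24.6,"ty":-36.9,"tz":6,"spin":-1.32,"claw":4},{"tx":24.6,"ty":-36.9,"tz":6,"spin":-1.32,"claw":4},{"tx":24.6,"ty":-36.9,"tz":6,"spin":-1.32,"claw":4},{"tx":24.6,"ty":-36.9,"tz":6,"spin":-1.32,"claw":4}]' 30
python3 - <<'E'
from h import *
c=cam('wrist'); cv2.imwrite('pics/w2.png',c['img'][:,:,::-1]); P=cloud(c); hsv=cv2.cvtColor(c['img'],cv2.COLOR_RGB2HSV); Z=P[...,2]
print(c['attitude'],c['o'],c['f'])
m=(hsv[...,0]<20)&(hsv[...,1]>110)&(hsv[...,2]>60)&(Z>.1)&(Z<.25)
k,l,st,ce=cv2.connectedComponentsWithStats(m.astype(np.uint8))
for i in range(1,k):
    if st[i,4]>30: q=P[l==i]; t=q[q[:,2]>np.percentile(q[:,2],90)-.004]; print(st[i],ce[i],np.median(q,0),'top',t.mean(0),np.ptp(t,axis=0),len(t))
E
```

```text
time: 1.62
tcp_pos: [0.4625, 0.1645, 0.2605]
orientation: [-3.141, -0.0, 1.436]
contact_force: [1.0, -0.1, -0.4]
width: 0.04
gripper_force: 0.0
[ 2.85533428e+00  1.03718055e-03 -1.34707842e-01] [0.47157199 0.23607282 0.43416212] 354.4669401048053
[307 188  22  31 546] [317.67765568 202.67216117] [0.46353608 0.16680011 0.19941914] top [0.46327728 0.16436144 0.19995418] [0.01469559 0.01564148 0.0047569 ] 367
[527 278  20  13  40] [537.875 281.9  ] [0.63305395 0.0730144  0.18510367] top [0.63409669 0.07122678 0.18565579] [0.01363808 0.01084291 0.00406809] 29
[520 281   8  21  40] [523.375 290.8  ] [0.62032829 0.06396323 0.18378695] top [0.62055112 0.06387101 0.18549979] [0.00450065 0.0150948  0.00468768] 24
```

View pics/w2.png

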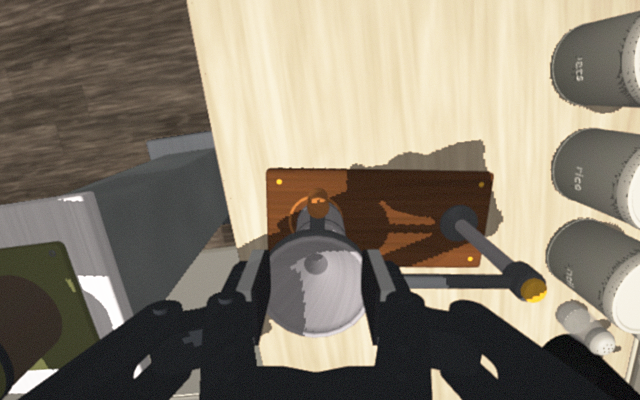

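The knob top is at (317,200), giving (.4633,.1640). The tool stands within 1 mm of it, so I'll lower and grip.

```bash
python3 -m jog '[{"tx":0.1,"ty":0,"tz":-4,"spin":0,"claw":4},{"tx":0.1,"ty":0,"tz":-7,"spin":0,"claw":4},{"tx":0.1,"ty":0,"tz":-8.3,"spin":0,"claw":4},{"tx":0.1,"ty":0,"tz":-8.3,"spin":0,"claw":4},{"tx":0.1,"ty":0,"tz":-8.3,"spin":0,"claw":1},{"tx":0.1,"ty":0,"tz":-8.3,"spin":0,"claw":1},{"tx":0.1,"ty":0,"tz":-8.3,"spin":0,"claw":1},{"tx":0.1,"ty":0,"tz":-8.3,"spin":0,"claw":1},{"tx":0.1,"ty":0,"tz":-8.3,"spin":0,"claw":1}]' 25
```

```text
time: 2.8
tcp_pos: [0.4645, 0.1632, 0.1777]
orientation: [3.141, -0.0, 1.434]
contact_force: [0.4, -0.2, -0.3]
width: 0.0099
gripper_force: 0.0
```

```bash
python3 - <<'E'
from h import *
c=cam('wrist'); cv2.imwrite('pics/w3.png',c['img'][150:400,150:550,::-1]); print(sense()['width'],sense()['gripper_force'])
E
```

```text
0.010164114040329412 0.0
```

View pics/w3.png

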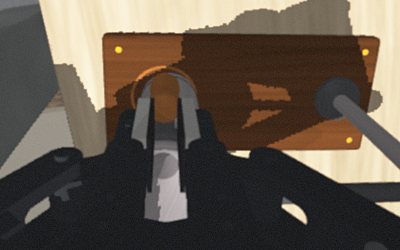

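The view shows the orange knob at crop (165,95), partly hidden behind the fingertips, so it isn't gripped. I'll measure where it is relative to the tips.

```bash
python3 - <<'E'
from h import *
for n in ('wrist','scene','top'):
    c=cam(n); P=cloud(c); hsv=cv2.cvtColor(c['img'],cv2.COLOR_RGB2HSV); Z=P[...,2]
    m=(hsv[...,0]<20)&(hsv[...,1]>110)&(hsv[...,2]>60)&(Z>.1)&(Z<.25)&(P[...,0]>.4)&(P[...,0]<.55)&(P[...,1]>.1)
    q=P[m]; print(n,m.sum())
    if len(q): print(q.min(0),q.max(0),np.median(q,0), 'px',np.argwhere(m)[:,::-1].mean(0))
    if n=='wrist':
        for v in range(225,345,10): print(v,[tuple((P[v,u]*1000).round().astype(int)) for u in (295,316,335)])
E
```

```text
wrist 1154
[0.45570317 0.15573838 0.17080126] [0.48334024 0.17299482 0.24880175] [0.46388029 0.16807177 0.19903894] px [314.81629116 247.28422877]
225 [(np.int64(437), np.int64(117), np.int64(17)), (np.int64(465), np.int64(171), np.int64(175)), (np.int64(476), np.int64(111), np.int64(18))]
235 [(np.int64(435), np.int64(106), np.int64(17)), (np.int64(465), np.int64(170), np.int64(187)), (np.int64(475), np.int64(110), np.int64(40))]
245 [(np.int64(437), np.int64(109), np.int64(51)), (np.int64(465), np.int64(170), np.int64(200)), (np.int64(474), np.int64(111), np.int64(66))]
255 [(np.int64(457), np.int64(176), np.int64(221)), (np.int64(464), np.int64(166), np.int64(201)), (np.int64(473), np.int64(173), np.int64(220))]
265 [(np.int64(457), np.int64(175), np.int64(228)), (np.int64(464), np.int64(161), np.int64(201)), (np.int64(473), np.int64(174), np.int64(229))]
275 [(np.int64(458), np.int64(175), np.int64(237)), (np.int64(461), np.int64(141), np.int64(172)), (np.int64(472), np.int64(174), np.int64(238))]
285 [(np.int64(458), np.int64(175), np.int64(244)), (np.int64(460), np.int64(134), 
[... 238 characters left out ...]
(172), np.int64(250)), (np.int64(451), np.int64(66), np.int64(86)), (np.int64(471), np.int64(167), np.int64(246))]
315 [(np.int64(458), np.int64(169), np.int64(251)), (np.int64(453), np.int64(83), np.int64(126)), (np.int64(471), np.int64(164), np.int64(247))]
325 [(np.int64(457), np.int64(166), np.int64(252)), (np.int64(453), np.int64(82), np.int64(137)), (np.int64(470), np.int64(160), np.int64(247))]
335 [(np.int64(457), np.int64(162), np.int64(254)), (np.int64(452), np.int64(79), np.int64(143)), (np.int64(470), np.int64(157), np.int64(249))]
scene 21
[0.45768898 0.15674836 0.17265193] [0.47030095 0.17094969 0.19975999] [0.46441978 0.1674447  0.18774988] px [332.04761905 226.23809524]
top 0
```

```bash
python3 - <<'E'
from h import *
c=cam('wrist'); P=cloud(c); hsv=cv2.cvtColor(c['img'],cv2.COLOR_RGB2HSV)
m=(abs(P[...,1]-.165)<.02)&(abs(P[...,0]-.464)<.03)&(P[...,2]>.16)&(hsv[...,1]<90)
q=P[m]; print(len(q)); h,e=np.histogram(q[:,2],np.arange(.16,.28,.005)); print(list(zip(e.round(3),h)))
a=np.argwhere(m)
for lo in (.16,.19,.2,.205,.21,.215):
    i=(q[:,2]>=lo)&(q[:,2]<lo+.005); 
    if i.any(): print(lo,np.median(q[i],0),np.median(a[i],0)[::-1])
print(sense()['tcp_pos'],sense()['orientation'],sense()['joints'])
print(c['img'][225:270:3,285:350:5].mean(2).astype(int)); print((P[225:270:3,285:350:5,2]*1000).astype(int))
E
```

```text
21703
[(np.float64(0.16), np.int64(0)), (np.float64(0.165), np.int64(0)), (np.float64(0.17), np.int64(4)), (np.float64(0.175), np.int64(3)), (np.float64(0.18), np.int64(0)), (np.float64(0.185), np.int64(0)), (np.float64(0.19), np.int64(2)), (np.float64(0.195), np.int64(2)), (np.float64(0.2), np.int64(0)), (np.float64(0.205), np.int64(0)), (np.float64(0.21), np.int64(134)), (np.float64(0.215), np.int64(306)), (np.float64(0.22), np.int64(415)), (np.float64(0.225), np.int64(455)), (np.float64(0.23), np.int64(468)), (np.float64(0.235), np.int64(492)), (np.float64(0.24), np.int64(376)), (np.float64(0.245), np.int64(831)), (np.float64(0.25), np.int64(1099)), (np.float64(0.255), np.int64(1727)), (np.float64(0.26), np.int64(2803)), (np.float64(0.265), np.int64(1542)), (np.float64(0.27), np.int64(422)), (np.float64(0.275), np.int64(1322))]
0.19 [0.47067833 0.16593168 0.19196181] [329.  245.5]
0.21 [0.46759319 0.17306492 0.21357765] [327. 250.]
0.215 [0.45975066 0.17318224 0.21752088] [303. 255.]
[0.46441764 0.16325347 0.17755273] [-3.14141866e+00  7.69658230e-05  1.43374677e+00] [ 2.52205533e
[... 1037 characters left out ...]
23 178 180 182 180 178  37  28  16  15]
 [ 15  16  16  32 181 183 184 182 179  44  37  28  16]
 [ 16  16  29 173 182 189 191 189 182  52  44  34  17]
 [ 16  15  36 178 191 193 194 193 188  59  54  43  15]
 [ 17  16  46  56 195 197 197 199 193  66  61  53  28]
 [ 16  17  53 193 197 198 199 198 198  73  69  61  42]
 [ 17 213 213 214 199 199 200 200 199 214 214 213  51]
 [ 17 216 216 216 198 200 200 199 198 217 217 217  62]
 [ 19 219 218 219 199 200 201 200 200 220 219 219  68]
 [ 16 351 223 222 200 200 200 200 199 222 222 222  77]
 [216 225 225 225 201 200 202 201 200 224 225 224 225]
 [219 228 228 228 199 200 201 200 200 228 228 226 227]
 [229 230 231 230 199 200 200 200 200 230 230 230 229]]
```

Knob centre is (.464,.163) with its top at .201, but the visible fingertips end near z = .211 while the reported TCP is .178. I'll check this with the fixed scene camera, which has its own calibration.

```bash
python3 - <<'E'
from h import *
for n in ('scene','wrist'):
    c=cam(n); P=cloud(c)
    m=(abs(P[...,1]-.163)<.035)&(abs(P[...,0]-.464)<.025)&(P[...,2]>.165)&(P[...,2]<.30)
    a=np.argwhere(m); q=P[m]
    print(n,len(q),c['o'])
    for lo in np.arange(.165,.26,.01):
        i=(q[:,2]>=lo)&(q[:,2]<lo+.01)
        if i.any(): print(lo.round(3),i.sum(),q[i].min(0).round(3),q[i].max(0).round(3),np.median(c['img'][m][i],0))
E
```

```text
scene 157 [0.30624286 0.70557597 1.28745057]
0.165 6 [0.449 0.131 0.165] [0.473 0.169 0.174] [80.5 66.5 52.5]
0.175 8 [0.457 0.164 0.176] [0.467 0.169 0.185] [100.5  69.5  48.5]
0.185 3 [0.458 0.166 0.186] [0.468 0.168 0.194] [100.  69.  48.]
0.195 9 [0.46  0.158 0.196] [0.47  0.17  0.202] [98. 66. 46.]
0.205 5 [0.459 0.156 0.207] [0.478 0.173 0.213] [55. 47. 39.]
0.215 15 [0.446 0.154 0.215] [0.483 0.176 0.223] [68. 66. 59.]
0.225 18 [0.447 0.156 0.225] [0.483 0.175 0.235] [71.  67.  59.5]
0.235 12 [0.447 0.155 0.235] [0.474 0.174 0.245] [60.5 56.  49.5]
0.245 13 [0.443 0.162 0.246] [0.481 0.176 0.254] [58. 54. 47.]
0.255 28 [0.439 0.157 0.255] [0.486 0.18  0.265] [57. 52. 46.]
wrist 20640 [0.47354947 0.23496547 0.35118019]
0.165 464 [0.453 0.13  0.168] [0.471 0.172 0.175] [54. 55. 55.]
0.175 335 [0.454 0.132 0.175] [0.471 0.172 0.185] [95. 62. 35.]
0.185 271 [0.454 0.132 0.185] [0.471 0.172 0.195] [98. 77. 78.]
0.195 690 [0.457 0.156 0.195] [0.47  0.172 0.203] [105.  67.  37.]
0.205 185 [0.448 0.153 0.208] [0.481 0.176 0.215] [62. 48. 45.]
0.215 727 [0.446 0.155 0.215] [0.483 0.177 0.225] [35. 35. 36.]
0.225 922 [0.446 0.152 0.225] [0.483 0.177 0.235] [37. 38. 40.]
0.235 888 [0.446 0.152 0.235] [0.483 0.177 0.245] [60.  57.  58.5]
0.245 1902 [0.439 0.152 0.245] [0.489 0.18  0.255] [31. 32. 35.]
0.255 2778 [0.439 0.151 0.255] [0.489 0.18  0.265] [30. 32. 34.]
```

Both cameras agree that the real fingertips end about 32 mm above the reported TCP. The heights I need are therefore tip heights, with reported z = tip − 0.032. I'll open, lower 3.2 cm and grip.

```bash
python3 -m jog '[{"tx":0,"ty":0,"tz":0,"spin":0,"claw":4},{"tx":0,"ty":0,"tz":0,"spin":0,"claw":4},{"tx":0,"ty":0,"tz":0,"spin":0,"claw":4},{"tx":0,"ty":0,"tz":-1,"spin":0,"claw":4},{"tx":0,"ty":0,"tz":-2,"spin":0,"claw":4},{"tx":0,"ty":0,"tz":-3.1,"spin":0,"claw":4},{"tx":0,"ty":0,"tz":-3.1,"spin":0,"claw":4},{"tx":0,"ty":0,"tz":-3.1,"spin":0,"claw":1},{"tx":0,"ty":0,"tz":-3.1,"spin":0,"claw":1},{"tx":0,"ty":0,"tz":-3.1,"spin":0,"claw":1},{"tx":0,"ty":0,"tz":-3.1,"spin":0,"claw":1}]' 25
```

```text
time: 4.53
tcp_pos: [0.4641, 0.1635, 0.1468]
orientation: [-3.141, -0.0, 1.434]
contact_force: [-2.6, 1.1, 2.1]
width: 0.0151
gripper_force: 25.3
```

Gripped: width 15 mm at 25 N. Now I'll swing along the arc, turning with the arm.

```bash
python3 -m jog '[{"tx":-0.88,"ty":-1.72,"tz":0,"spin":0.1,"claw":1},{"tx":-1.59,"ty":-3.53,"tz":0,"spin":0.2,"claw":1},{"tx":-2.11,"ty":-5.4,"tz":0,"spin":0.3,"claw":1},{"tx":-2.44,"ty":-7.3,"tz":0,"spin":0.4,"claw":1},{"tx":-2.58,"ty":-9.24,"tz":0,"spin":0.5,"claw":1},{"tx":-2.53,"ty":-11.17,"tz":0,"spin":0.6,"claw":1},{"tx":-2.28,"ty":-13.1,"tz":0,"spin":0.7,"claw":1},{"tx":-1.84,"ty":-15,"tz":0,"spin":0.8,"claw":1},{"tx":-1.22,"ty":-16.82,"tz":0,"spin":0.9,"claw":1},{"tx":-0.41,"ty":-18.58,"tz":0,"spin":1.0,"claw":1},{"tx":-0.41,"ty":-18.58,"tz":0,"spin":1.0,"claw":1},{"tx":-0.41,"ty":-18.58,"tz":0,"spin":1.0,"claw":1}]' 25
```

```text
time: 6.02
tcp_pos: [0.4575, -0.0245, 0.1467]
orientation: [-3.136, -0.002, 2.434]
contact_force: [-8.1, -4.2, 7.3]
width: 0.015
gripper_force: 26.1
```

```bash
python3 -m jog '[{"tx":0.3,"ty":-0.9,"tz":0,"spin":0.05,"claw":1},{"tx":0.75,"ty":-1.7,"tz":0,"spin":0.1,"claw":1},{"tx":0.9,"ty":-2.0,"tz":0,"spin":0.12,"claw":1},{"tx":0.9,"ty":-2.0,"tz":0,"spin":0.12,"claw":1}]' 25
python3 - <<'E'
from h import *
for n in ('scene','top'):
    c=cam(n); P=cloud(c); hsv=cv2.cvtColor(c['img'],cv2.COLOR_RGB2HSV); Z=P[...,2]
    m=(hsv[...,0]<20)&(hsv[...,1]>110)&(hsv[...,2]>60)&(Z>.15)&(Z<.21)&(P[...,0]>.4)&(P[...,0]<.6)&(P[...,1]<.1)
    if m.sum(): print(n,m.sum(),np.median(P[m],0))
    m=(Z>.17)&(Z<.2)&(P[...,1]<0)&(P[...,1]>-.14)&(P[...,0]>.46)&(P[...,0]<.6); q=P[m]; print(m.sum(),q.min(0),q.max(0))
E
```

```text
time: 6.52
tcp_pos: [0.4669, -0.041, 0.1467]
orientation: [3.141, -0.005, 2.553]
contact_force: [-7.0, 6.2, 7.2]
width: 0.0149
gripper_force: 26.0
scene 9 [ 0.46179406 -0.04184217  0.19635066]
175 [ 0.46006853 -0.12677285  0.17000581] [ 0.5859666  -0.00100032  0.19973374]
43 [ 0.51251078 -0.12728053  0.17013989] [ 0.58710632 -0.00185849  0.19143614]
```

```bash
python3 -m jog '[{"tx":0.2,"ty":-0.35,"tz":0,"spin":0.02,"claw":1},{"tx":0.2,"ty":-0.35,"tz":0,"spin":0.02,"claw":1},{"tx":0.2,"ty":-0.35,"tz":0,"spin":0.02,"claw":1}]' 25
```

```text
time: 7.0
tcp_pos: [0.4672, -0.041, 0.1466]
orientation: [3.138, -0.011, 2.573]
contact_force: [-8.9, 15.0, 9.7]
width: 0.0155
gripper_force: 26.4
```

The force climbs to 15 N with no further motion, so the arm is at the stop. I'll ease off, open, rise and move towards the lid.

After releasing: lid at (.4655,.3815). I'll fly above it with the gripper fully open.

```bash
python3 -m jog '[{"tx":-0.1,"ty":0.3,"tz":0,"spin":0,"claw":1},{"tx":-0.1,"ty":0.3,"tz":0,"spin":0,"claw":4},{"tx":-0.1,"ty":0.3,"tz":0,"spin":0,"claw":4},{"tx":-0.1,"ty":0.3,"tz":0,"spin":0,"claw":4},{"tx":-0.1,"ty":0.3,"tz":4,"spin":0,"claw":4},{"tx":-0.1,"ty":0.3,"tz":9,"spin":0,"claw":4},{"tx":-0.1,"ty":0.3,"tz":9,"spin":0,"claw":4}]'
python3 -m jog '[{"tx":0,"ty":6,"tz":0,"spin":-0.15,"claw":8.5},{"tx":0,"ty":12,"tz":0,"spin":-0.3,"claw":8.5},{"tx":0,"ty":18,"tz":0,"spin":-0.48,"claw":8.5},{"tx":0,"ty":24,"tz":0,"spin":-0.66,"claw":8.5},{"tx":0,"ty":30,"tz":0,"spin":-0.84,"claw":8.5},{"tx":0,"ty":36,"tz":0,"spin":-1.0,"claw":8.5},{"tx":-0.2,"ty":42,"tz":0,"spin":-1.0,"claw":8.5},{"tx":-0.2,"ty":42,"tz":0,"spin":-1.0,"claw":8.5},{"tx":-0.2,"ty":42,"tz":0,"spin":-1.0,"claw":8.5}]'
python3 - <<'E'
from h import *
def report(n):
    c=cam(n); P=cloud(c); X,Y,Z=P[...,0],P[...,1],P[...,2]; hsv=cv2.cvtColor(c['img'],cv2.COLOR_RGB2HSV)
    print(n)
    m=cv2.inRange(hsv,(100,90,30),(125,255,255))>0; m&=(abs(X-.465)<.06)&(abs(Y-.38)<.06)&(Z>.047)&(Z<.06)
    if m.sum()>20: print('captop',m.sum(),cv2.minEnclosingCircle((P[m][:,:2]*1000).astype(np.float32)),P[m].mean(0))
    m=(abs(X-.465)<.06)&(abs(Y-.38)<.06)&(Z>.023)&(Z<.034)
    if m.sum()>20: print('collar',m.sum(),cv2.minEnclosingCircle((P[m][:,:2]*1000).astype(np.float32)),np.median(Z[m]))
    m=(hypot:=np.hypot(X-.452,Y-.0915)<.06)&(Z>.09)&(Z<.107)
    if m.sum()>20: print('shaker rim',m.sum(),cv2.minEnclosingCircle((P[m][:,:2]*1000).astype(np.float32)),np.median(Z[m]))
    m=(Z>.17)&(Z<.202)&(abs(X-.48)<.13)&(Y<.1)&(Y>-.2); print('funnel',m.sum(),P[m].min(0),P[m].max(0))
    return c
for n in ('scene','top'): report(n)
c=report('wrist'); cv2.imwrite('pics/w4.png',c['img'][:,:,::-1])
E
```

```text
time: 7.88
tcp_pos: [0.474, -0.0439, 0.2407]
orientation: [3.138, 0.009, 2.573]
contact_force: [0.8, -0.3, 0.2]
width: 0.0402
gripper_force: 0.0
time: 9.0
tcp_pos: [0.4678, 0.3771, 0.2351]
orientation: [-3.14, 0.002, 1.576]
contact_force: [-0.2, -0.7, 0.5]
width: 0.0852
gripper_force: 0.0
scene
captop 142 ((465.83233642578125, 381.7096252441406), 23.460918426513672) [0.46570848 0.38141203 0.05300698]
collar 98 ((466.96929931640625, 381.66363525390625), 32.654300689697266) 0.026881605649509144
funnel 104 [ 0.49791494 -0.12838829  0.17004059] [ 0.57025941 -0.05762159  0.19273797]
top
shaker rim 32 ((457.8489990234375, 89.0995864868164), 27.86069679260254) 0.09855185756046392
funnel 296 [ 0.45827105 -0.12736848  0.17003725] [0.60850988 0.04609086 0.20116602]
wrist
captop 1676 ((466.31072998046875, 382.8245849609375), 23.700702667236328) [0.46620724 0.3835264  0.0544571 ]
collar 987 ((465.940673828125, 382.373291015625), 32.8331413269043) 0.028154072240791306Traceback (most recent call last):
  File "<stdin>", line 14, in <module>
  File "<stdin>", line 11, in report
    return umr_minimum(a, axis, None, out, keepdims, initial, where)
ValueError: zero-size array to reduction operation minimum which has no identity
```

The collar fits at (.466,.382) with radius 32.7 and height .028, and the cap with radius 23.5. Both match the given sizes. I'll go down in two stages, checking tip height before the last bit.

```bash
python3 -m jog '[{"tx":-0.2,"ty":0.5,"tz":-4,"spin":0,"claw":8.5},{"tx":-0.2,"ty":0.5,"tz":-9,"spin":0,"claw":8.5},{"tx":-0.2,"ty":0.5,"tz":-14,"spin":0,"claw":8.5},{"tx":-0.2,"ty":0.5,"tz":-18,"spin":0,"claw":8.5},{"tx":-0.2,"ty":0.5,"tz":-20,"spin":0,"claw":8.5},{"tx":-0.2,"ty":0.5,"tz":-20,"spin":0,"claw":8.5},{"tx":-0.2,"ty":0.5,"tz":-20,"spin":0,"claw":8.5}]'
python3 - <<'E'
from h import *
s=sense();t=s['tcp_pos']
c=cam('wrist'); P=cloud(c); X,Y,Z=P[...,0],P[...,1],P[...,2]; hsv=cv2.cvtColor(c['img'],cv2.COLOR_RGB2HSV)
m=cv2.inRange(hsv,(100,90,30),(125,255,255))>0; m&=(abs(X-.465)<.06)&(abs(Y-.38)<.06)&(Z>.047)&(Z<.06)
print('captop',m.sum(),cv2.minEnclosingCircle((P[m][:,:2]*1000).astype(np.float32)))
m=(abs(X-.465)<.06)&(abs(Y-.38)<.06)&(Z>.023)&(Z<.034)
print('collar',m.sum(),cv2.minEnclosingCircle((P[m][:,:2]*1000).astype(np.float32)),np.median(Z[m]))
for sg in (-1,1):
    m=(sg*(X-t[0])>.03)&(sg*(X-t[0])<.07)&(abs(Y-t[1])<.02)&(Z>t[2]+.005)&(Z<t[2]+.09)&(c['img'].max(2)<140)
    q=P[m]; print(sg,m.sum(),'tip z-tcp',np.percentile(q[:,2],[0,1,2,5])-t[2]); 
    lo=q[q[:,2]<np.percentile(q[:,2],10)]; print(lo.min(0),lo.max(0))
print(t)
cv2.imwrite('pics/w4.png',c['img'][:,:,::-1])
E
```

```text
time: 10.02
tcp_pos: [0.4675, 0.3816, 0.0378]
orientation: [3.14, -0.001, 1.573]
contact_force: [0.1, 0.8, 0.0]
width: 0.0848
gripper_force: 0.0
captop 6962 ((465.9603271484375, 383.1099853515625), 23.66338348388672)
collar 3150 ((466.1128845214844, 382.2738037109375), 32.92530822753906) 0.028262391671769138
-1 3990 tip z-tcp [0.042965   0.04537559 0.04648531 0.04919371]
[0.41222335 0.3711603  0.0807787 ] [0.42488205 0.39379786 0.08979157]
1 3968 tip z-tcp [0.04399152 0.04546325 0.04641402 0.04908053]
[0.50851777 0.37023514 0.08180522] [0.52152272 0.39366003 0.09002018]
[0.46746631 0.38156648 0.03781369]
```

View pics/w4.png

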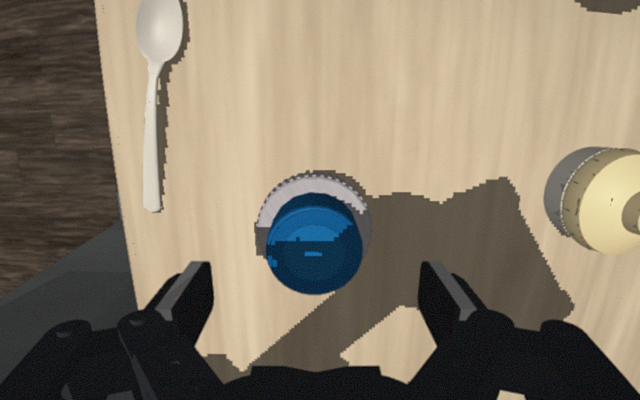

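The cap is at (314,243) and the collar ring around it, centred between the fingers at (200,275) and (430,275). The open tips are at TCP+.045 as expected, so I'll lower 7.2 cm and grip.

```bash
python3 -m jog '[{"tx":-0.1,"ty":0.05,"tz":-3,"spin":0,"claw":8.5},{"tx":-0.1,"ty":0.05,"tz":-5.5,"spin":0,"claw":8.5},{"tx":-0.1,"ty":0.05,"tz":-6.7,"spin":0,"claw":8.5},{"tx":-0.1,"ty":0.05,"tz":-7.2,"spin":0,"claw":8.5},{"tx":-0.1,"ty":0.05,"tz":-7.2,"spin":0,"claw":8.5},{"tx":-0.1,"ty":0.05,"tz":-7.2,"spin":0,"claw":7},{"tx":-0.1,"ty":0.05,"tz":-7.2,"spin":0,"claw":6.6},{"tx":-0.1,"ty":0.05,"tz":-7.2,"spin":0,"claw":5.8},{"tx":-0.1,"ty":0.05,"tz":-7.2,"spin":0,"claw":5.8},{"tx":-0.1,"ty":0.05,"tz":-7.2,"spin":0,"claw":5.8}]' 40
```

```text
time: 11.32
tcp_pos: [0.4659, 0.3829, -0.0344]
orientation: [3.14, -0.001, 1.574]
contact_force: [-0.2, -1.0, 6.1]
width: 0.0619
gripper_force: 42.7
```

Gripped at 62 mm and 43 N. I'll lift and carry part-way, then measure the shaker with all cameras.

```bash
python3 -m jog '[{"tx":0,"ty":0,"tz":0.5,"spin":0,"claw":5.8},{"tx":0,"ty":0,"tz":2,"spin":0,"claw":5.8},{"tx":0,"ty":0,"tz":5,"spin":0,"claw":5.8},{"tx":0,"ty":0,"tz":9,"spin":0,"claw":5.8},{"tx":0,"ty":-1,"tz":13,"spin":0,"claw":5.8},{"tx":0,"ty":-4,"tz":17,"spin":0,"claw":5.8},{"tx":0,"ty":-8,"tz":18,"spin":0,"claw":5.8},{"tx":0,"ty":-12,"tz":18,"spin":0,"claw":5.8},{"tx":0,"ty":-14,"tz":18,"spin":0,"claw":5.8},{"tx":0,"ty":-14,"tz":18,"spin":0,"claw":5.8},{"tx":0,"ty":-14,"tz":18,"spin":0,"claw":5.8}]' 40
cat > m.py <<'E'
from h import *
from scipy.optimize import least_squares
for n in ('scene','top','wrist'):
    c=cam(n); P=cloud(c); X,Y,Z=P[...,0],P[...,1],P[...,2]; hsv=cv2.cvtColor(c['img'],cv2.COLOR_RGB2HSV)
    t=sense()['tcp_pos']
    m=(np.hypot(X-.455,Y-.09)<.045)&(Z>.093)&(Z<.108)
    if m.sum()>20:
        uv=np.argwhere(m)[:,::-1]; h=cv2.convexHull(uv.astype(np.float32))[:,0]; q=onplane(c,uv,.101)[:,:2]
        H=cv2.convexHull((q*1000).astype(np.float32))[:,0]
        r=least_squares(lambda p:np.hypot(*(H-p[:2]).T)-p[2],[455,90,28],loss='soft_l1')
        print(n,'rim',m.sum(),cv2.minEnclosingCircle((q*1000).astype(np.float32)),'fit',r.x.round(1),np.median(Z[m]))
    m=cv2.inRange(hsv,(100,90,30),(125,255,255))>0; m&=(abs(X-t[0])<.06)&(abs(Y-t[1])<.06)&(Z>t[2]+.04)
    if m.sum()>20:
        z=np.percentile(Z[m],90); k=m&(abs(Z-z)<.005); print(n,'cap top',k.sum(),z.round(4),cv2.minEnclosingCircle((P[k][:,:2]*1000).astype(np.float32)),'z-tcp',z-t[2])
s=sense();print(s['tcp_pos'],s['orientation'],s['width'],s['contact_force'])
cv2.imwrite('pics/wm.png',c['img'][:,:,::-1])
E
python3 m.py
```

```text
time: 12.7
tcp_pos: [0.4657, 0.2433, 0.1448]
orientation: [3.141, -0.001, 1.574]
contact_force: [-0.4, 0.5, -1.5]
width: 0.0617
gripper_force: 44.0
scene rim 42 ((455.4382019042969, 89.93319702148438), 28.92576789855957) fit [455.5  89.7  27.4] 0.09838414912621385
scene cap top 19 0.2343 ((463.95074462890625, 253.36180114746094), 16.045412063598633) z-tcp 0.08964752838061085
wrist cap top 11078 0.2341 ((467.0030822753906, 247.91693115234375), 58.34731674194336) z-tcp 0.08967041108973478
[0.46547547 0.24354144 0.1444148 ] [-3.14142926e+00 -3.36243232e-04  1.57486515e+00] 0.06205104283393373 [-0.53499804 -0.72123422 -1.17049603]
```

View pics/wm.png

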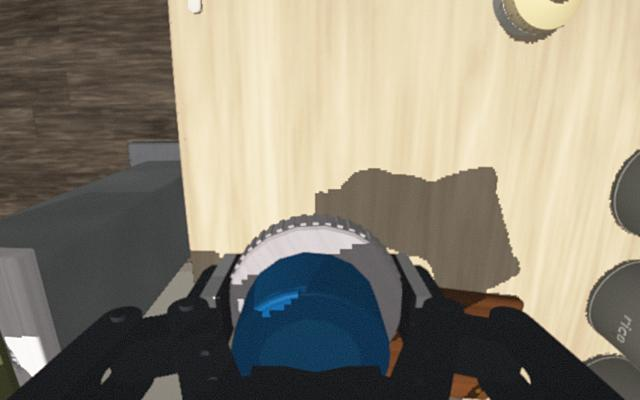

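The lid is held level with the cap on (collar top edge near (315,220), cap around (315,320)). The shaker rim fit is (.4555,.0898) with radius 27.4. To sharpen it, I'll pass higher over the shaker so the wrist camera looks straight down on it.

```bash
python3 -m jog '[{"tx":-0.2,"ty":-2,"tz":3,"spin":0,"claw":5.8},{"tx":-0.5,"ty":-7,"tz":4.5,"spin":0,"claw":5.8},{"tx":-1,"ty":-12,"tz":4.5,"spin":0,"claw":5.8},{"tx":-1,"ty":-17,"tz":4.5,"spin":0,"claw":5.8},{"tx":-1,"ty":-20,"tz":4.5,"spin":0,"claw":5.8},{"tx":-1,"ty":-21.3,"tz":4.5,"spin":0,"claw":5.8},{"tx":-1,"ty":-21.3,"tz":4.5,"spin":0,"claw":5.8},{"tx":-1,"ty":-21.3,"tz":4.5,"spin":0,"claw":5.8}]' 40
cat >> m.py <<'E'
g=cv2.cvtColor(c['img'],cv2.COLOR_RGB2GRAY)
m=(np.hypot(X-.456,Y-.09)<.04)&(Z>.09); 
for lo,hi,nm in ((.097,.106,'rim ring'),(.02,.095,'inside')):
    k=((np.hypot(X-.456,Y-.09)<.035)&(Z>lo)&(Z<hi)).astype(np.uint8); print(nm,k.sum())
    if k.sum()<50: continue
    if nm=='rim ring':
        cs,_=cv2.findContours(k,cv2.RETR_CCOMP,cv2.CHAIN_APPROX_NONE)
        for q in sorted(cs,key=len)[-2:]:
            w=onplane(c,q[:,0],.101)[:,:2]*1000
            r=least_squares(lambda p:np.hypot(*(w-p[:2]).T)-p[2],[456,90,28],loss='soft_l1'); print(len(q),r.x.round(1),'rms',np.sqrt(np.mean(r.fun**2)).round(2))
E
python3 m.py
```

```text
time: 13.85
tcp_pos: [0.4555, 0.0306, 0.1895]
orientation: [-3.141, -0.001, 1.575]
contact_force: [0.2, -0.8, -1.8]
width: 0.0618
gripper_force: 44.3
scene rim 62 ((456.8772277832031, 89.91510009765625), 29.122323989868164) fit [456.4  90.   28. ] 0.09888113204574711
scene cap top 33 0.2811 ((453.1875305175781, 38.76341247558594), 16.527236938476562) z-tcp 0.09155932263762376
top rim 54 ((454.4419250488281, 91.73593139648438), 29.250272750854492) fit [454.8  89.5  27. ] 0.09882907537005337
wrist rim 1272 ((456.6366271972656, 89.56015014648438), 27.851707458496094) fit [456.6  89.6  27.6] 0.10096140216979865
wrist cap top 11141 0.2791 ((453.48797607421875, 43.7884407043457), 57.98139953613281) z-tcp 0.08954385087207617
[0.45539997 0.03051768 0.18954065] [-3.14147778e+00 -3.00653291e-04  1.57536574e+00] 0.06191788011775429 [ 0.34189071  0.61652347 -2.2648235 ]
rim ring 1173
191 [456.6  89.6  24.2] rms 0.21
218 [456.6  89.5  27.3] rms 0.24
inside 3442
```

The wrist camera gives rim circles with radii 24.2 and 27.3, centred on (.4566,.0896) with 0.2 mm residual. Next I'll measure the held collar with the same camera, so that calibration bias cancels.

```bash
python3 - <<'E'
from h import *
from scipy.optimize import least_squares
c=cam('wrist'); P=cloud(c); X,Y,Z=P[...,0],P[...,1],P[...,2]; t=np.array(sense()['tcp_pos'])
hsv=cv2.cvtColor(c['img'],cv2.COLOR_RGB2HSV)
m=(abs(X-t[0])<.029)&(Y>t[1]+.012)&(Y<t[1]+.05)&(Z>t[2]+.055)&(Z<t[2]+.072)&(hsv[...,1]<90)
zt=np.median(Z[m]); print('collar top z-tcp',zt-t[2],m.sum())
# plane fit for level
A=np.c_[X[m]-t[0],Y[m]-t[1],np.ones(m.sum())]; print('tilt',np.linalg.lstsq(A,Z[m],rcond=None)[0])
k=m&(abs(Z-zt)<.0035)
pts=[]
for u in range(640):
    v=np.where(k[:,u])[0]
    if len(v)>3: pts.append((u,v.min()))
w=onplane(c,pts,zt)[:,:2]*1000
for f in (0,1):
    fun=(lambda p:np.hypot(*(w-p[:2]).T)-32) if f else (lambda p:np.hypot(*(w-p[:2]).T)-p[2])
    r=least_squares(fun,[t[0]*1000,t[1]*1000,32],loss='soft_l1'); print(r.x.round(2),np.sqrt(np.mean(r.fun**2)),len(w))
print(t*1000)
E
```

```text
collar top z-tcp 0.062471030563574365 5572
tilt [-0.00129844 -0.11661996  0.25413774]
[454.64  31.71  31.56] 0.4061599427581027 164
[454.62  31.21  32.  ] 0.4142831682497401 164
[455.35701722  30.39310881 189.54152264]
```

```bash
python3 -m jog '[{"tx":0,"ty":2,"tz":0,"spin":0,"claw":5.8},{"tx":0.18,"ty":5,"tz":0,"spin":0,"claw":5.8},{"tx":0.18,"ty":5.9,"tz":0,"spin":0,"claw":5.8},{"tx":0.18,"ty":5.9,"tz":-4,"spin":0,"claw":5.8},{"tx":0.18,"ty":5.9,"tz":-8,"spin":0,"claw":5.8},{"tx":0.18,"ty":5.9,"tz":-9.3,"spin":0,"claw":5.8},{"tx":0.18,"ty":5.9,"tz":-9.3,"spin":0,"claw":5.8},{"tx":0.18,"ty":5.9,"tz":-9.3,"spin":0,"claw":5.8}]' 40
python3 - <<'E'
from h import *
c=cam('wrist'); P=cloud(c); X,Y,Z=P[...,0],P[...,1],P[...,2]; t=np.array(sense()['tcp_pos'])
hsv=cv2.cvtColor(c['img'],cv2.COLOR_RGB2HSV); blue=cv2.inRange(hsv,(95,80,20),(130,255,255))>0
d=np.hypot(X-t[0]+.0007,Y-t[1])
m=(d<.030)&(d>.0255)&(Z>t[2]+.055)&(Z<t[2]+.072)&~blue&(Y>t[1])
for _ in range(3):
    A=np.c_[X[m]-t[0],Y[m]-t[1],np.ones(m.sum())]; s=np.linalg.lstsq(A,Z[m],rcond=None)[0]; e=Z[m]-A@s; m[m]=abs(e)<2.5*e.std()
print('collar',s-[0,0,t[2]],m.sum(),e.std())
m=blue&(d<.02)&(Z>t[2]+.08)&(Z<t[2]+.1)
for _ in range(3):
    A=np.c_[X[m]-t[0],Y[m]-t[1],np.ones(m.sum())]; s=np.linalg.lstsq(A,Z[m],rcond=None)[0]; e=Z[m]-A@s; m[m]=abs(e)<2.5*e.std()
print('cap top',s-[0,0,t[2]],m.sum(),e.std(), Y[m].min()-t[1],Y[m].max()-t[1]);print(t)
E
```

```text
time: 15.05
tcp_pos: [0.4586, 0.0885, 0.0979]
orientation: [3.139, -0.0, 1.574]
contact_force: [-0.1, 0.6, -0.7]
width: 0.0619
gripper_force: 44.3
collar [0.00116555 0.00164845 0.06254582] 2907 0.0005392726921397305
cap top [-0.00096336 -0.01597785  0.08896417] 7616 0.0005404601838246126 -0.005142194146095 0.019969266887490594
[0.45869748 0.08852972 0.09800756]
```

The lid is level. I'll correct by (−0.14, +0.08) cm and come down to just above the rim.

```bash
python3 -m jog '[{"tx":-0.14,"ty":0.08,"tz":-0.5,"spin":0,"claw":5.8},{"tx":-0.14,"ty":0.08,"tz":-1.5,"spin":0,"claw":5.8},{"tx":-0.14,"ty":0.08,"tz":-2.5,"spin":0,"claw":5.8},{"tx":-0.14,"ty":0.08,"tz":-2.8,"spin":0,"claw":5.8},{"tx":-0.14,"ty":0.08,"tz":-2.8,"spin":0,"claw":5.8},{"tx":-0.14,"ty":0.08,"tz":-2.8,"spin":0,"claw":5.8}]' 40
```

```text
time: 15.85
tcp_pos: [0.456, 0.0893, 0.0687]
orientation: [3.141, -0.0, 1.574]
contact_force: [0.6, 0.2, -1.5]
width: 0.062
gripper_force: 44.4
```

```bash
python3 -m jog '[{"tx":0.07,"ty":0,"tz":0,"spin":0,"claw":5.8},{"tx":0.07,"ty":0,"tz":0,"spin":0,"claw":5.8},{"tx":0.07,"ty":0,"tz":-0.3,"spin":0,"claw":5.8},{"tx":0.07,"ty":0,"tz":-0.5,"spin":0,"claw":5.8},{"tx":0.07,"ty":0,"tz":-0.7,"spin":0,"claw":5.8},{"tx":0.07,"ty":0,"tz":-0.7,"spin":0,"claw":5.8}]' 40
```

```text
time: 16.6
tcp_pos: [0.4562, 0.0893, 0.0614]
orientation: [-3.141, 0.0, 1.574]
contact_force: [-0.3, -0.5, -1.4]
width: 0.0618
gripper_force: 44.4
```

The plug is 5 mm inside the mouth with no contact force. I'll continue slowly.

```bash
python3 -m jog '[{"tx":0.05,"ty":0,"tz":-0.15,"spin":0,"claw":5.8},{"tx":0.05,"ty":0,"tz":-0.3,"spin":0,"claw":5.8},{"tx":0.05,"ty":0,"tz":-0.45,"spin":0,"claw":5.8},{"tx":0.05,"ty":0,"tz":-0.6,"spin":0,"claw":5.8},{"tx":0.05,"ty":0,"tz":-0.7,"spin":0,"claw":5.8},{"tx":0.05,"ty":0,"tz":-0.7,"spin":0,"claw":5.8}]' 40
```

```text
time: 17.35
tcp_pos: [0.4569, 0.0893, 0.0545]
orientation: [-3.141, 0.0, 1.574]
contact_force: [-0.3, -0.8, -1.5]
width: 0.0617
gripper_force: 44.4
```

```bash
python3 -m jog '[{"tx":0,"ty":0,"tz":-0.1,"spin":0,"claw":5.8},{"tx":0,"ty":0,"tz":-0.15,"spin":0,"claw":5.8},{"tx":0,"ty":0,"tz":-0.2,"spin":0,"claw":5.8},{"tx":0,"ty":0,"tz":-0.2,"spin":0,"claw":5.8}]' 40
```

```text
time: 17.85
tcp_pos: [0.457, 0.0893, 0.0526]
orientation: [3.142, 0.0, 1.574]
contact_force: [-0.3, 0.2, -1.6]
width: 0.0615
gripper_force: 44.6
```

```bash
python3 -m jog '[{"tx":0,"ty":0,"tz":-0.1,"spin":0,"claw":5.8},{"tx":0,"ty":0,"tz":-0.15,"spin":0,"claw":5.8},{"tx":0,"ty":0,"tz":-0.2,"spin":0,"claw":5.8},{"tx":0,"ty":0,"tz":-0.2,"spin":0,"claw":5.8}]' 40
```

```text
time: 18.35
tcp_pos: [0.4571, 0.0893, 0.0525]
orientation: [3.14, -0.0, 1.574]
contact_force: [-4.3, 0.0, 18.3]
width: 0.0614
gripper_force: 45.9
```

Contact force rises to 18 N exactly at the expected seat height (.0525). I'll ease off, release, and rise to tips clear of the cap for a check.

```bash
python3 -m jog '[{"tx":0,"ty":0,"tz":0.15,"spin":0,"claw":5.8},{"tx":0,"ty":0,"tz":0.15,"spin":0,"claw":6.2},{"tx":0,"ty":0,"tz":0.15,"spin":0,"claw":6.6},{"tx":0,"ty":0,"tz":0.15,"spin":0,"claw":7.4},{"tx":0,"ty":0,"tz":0.15,"spin":0,"claw":8.2},{"tx":0,"ty":0,"tz":0.15,"spin":0,"claw":8.2},{"tx":0,"ty":0,"tz":1,"spin":0,"claw":8.2},{"tx":0,"ty":0,"tz":3,"spin":0,"claw":8.2},{"tx":0,"ty":0,"tz":6,"spin":0,"claw":8.2},{"tx":0,"ty":0,"tz":10,"spin":0,"claw":8.2},{"tx":0,"ty":0,"tz":10,"spin":0,"claw":8.2},{"tx":0,"ty":0,"tz":10,"spin":0,"claw":8.2}]'
python3 - <<'E'
from h import *
c=cam('wrist'); P=cloud(c); X,Y,Z=P[...,0],P[...,1],P[...,2]; t=np.array(sense()['tcp_pos'])
hsv=cv2.cvtColor(c['img'],cv2.COLOR_RGB2HSV); blue=cv2.inRange(hsv,(95,80,20),(130,255,255))>0
near=np.hypot(X-.457,Y-.09)<.04
m=blue&near&(abs(Z-.141)<.006); print('cap',m.sum(),np.median(Z[m]),cv2.minEnclosingCircle((P[m][:,:2]*1000).astype(np.float32)))
m=~blue&near&(abs(Z-.115)<.006); A=np.c_[X[m]-.457,Y[m]-.09,np.ones(m.sum())]
print('collar',m.sum(),np.median(Z[m]),cv2.minEnclosingCircle((P[m][:,:2]*1000).astype(np.float32)),np.linalg.lstsq(A,Z[m],rcond=None)[0]); print(t)
cv2.imwrite('pics/w6.png',c['img'][:,:,::-1])
E
```

```text
time: 19.85
tcp_pos: [0.4567, 0.0893, 0.1507]
orientation: [3.141, -0.0, 1.574]
contact_force: [-0.1, 0.8, 0.9]
width: 0.0821
gripper_force: 0.0
cap 5396 0.14152077820076986 ((455.7348327636719, 90.49296569824219), 23.829166412353516)
collar 2328 0.11514278539622812 ((456.5805358886719, 88.98403930664062), 32.84218978881836) [-0.00028968 -0.01178265  0.11510417]
[0.45605881 0.08921001 0.15007671]
```

View pics/w6.png

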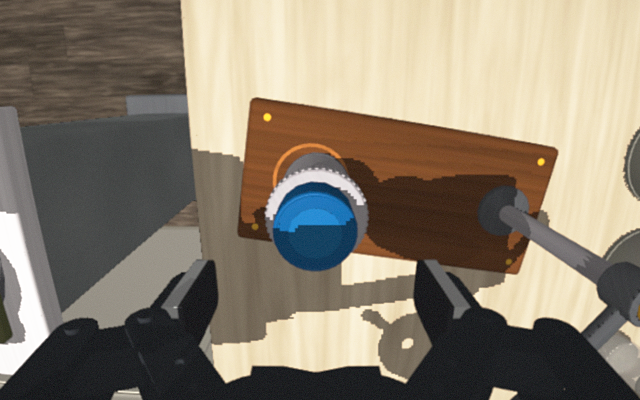

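The lid is seated: collar top at .1151 and level, with the cap on it at (315,225) in the picture. I'll lower around the cap with the tips about 4 mm above the collar, and grip lightly.

```bash
python3 -m jog '[{"tx":0,"ty":0.08,"tz":-3,"spin":0,"claw":6.8},{"tx":0,"ty":0.08,"tz":-5,"spin":0,"claw":6.8},{"tx":0,"ty":0.08,"tz":-6.3,"spin":0,"claw":6.8},{"tx":0,"ty":0.08,"tz":-6.8,"spin":0,"claw":6.4},{"tx":0,"ty":0.08,"tz":-6.8,"spin":0,"claw":5.8},{"tx":0,"ty":0.08,"tz":-6.8,"spin":0,"claw":5.2},{"tx":0,"ty":0.08,"tz":-6.8,"spin":0,"claw":4.8},{"tx":0,"ty":0.08,"tz":-6.8,"spin":0,"claw":4.3},{"tx":0,"ty":0.08,"tz":-6.8,"spin":0,"claw":4.3},{"tx":0,"ty":0.08,"tz":-6.8,"spin":0,"claw":4.3}]' 25
```

```text
time: 21.15
tcp_pos: [0.4576, 0.0902, 0.0834]
orientation: [3.14, -0.0, 1.574]
contact_force: [-1.0, 0.1, 5.2]
width: 0.0475
gripper_force: 25.4
```

```bash
python3 -m jog '[{"tx":0,"ty":0,"tz":0.3,"spin":0,"claw":4.3},{"tx":0,"ty":0,"tz":0.7,"spin":0,"claw":4.3},{"tx":0,"ty":0,"tz":1.2,"spin":0,"claw":4.3},{"tx":0,"ty":0,"tz":1.8,"spin":0,"claw":4.3},{"tx":0,"ty":0,"tz":2.5,"spin":0,"claw":4.3},{"tx":0,"ty":0,"tz":3.5,"spin":0,"claw":4.3},{"tx":0,"ty":0,"tz":5,"spin":0,"claw":4.3},{"tx":0,"ty":0,"tz":7,"spin":0,"claw":4.3},{"tx":0,"ty":0,"tz":9,"spin":0,"claw":4.3},{"tx":0,"ty":0,"tz":10,"spin":0,"claw":4.3},{"tx":0,"ty":0,"tz":10,"spin":0,"claw":4.3},{"tx":0,"ty":0,"tz":10,"spin":0,"claw":4.3}]' 25
python3 - <<'E'
from h import *
for n in ('wrist','scene'):
    c=cam(n); P=cloud(c); X,Y,Z=P[...,0],P[...,1],P[...,2]
    hsv=cv2.cvtColor(c['img'],cv2.COLOR_RGB2HSV); blue=cv2.inRange(hsv,(95,80,20),(130,255,255))>0
    near=np.hypot(X-.457,Y-.09)<.036
    m=blue&near&(Z>.2); z=np.percentile(Z[m],90); k=m&(abs(Z-z)<.004); A=np.c_[X[k]-.457,Y[k]-.09,np.ones(k.sum())]
    print(n,'cap',m.sum(),Z[m].min(),Z[m].max(),np.linalg.lstsq(A,Z[k],rcond=None)[0])
    m=~blue&near&(Z>.08)&(Z<.16); print('below',m.sum(),np.percentile(Z[m],[5,25,50,75,95]) if m.any() else '')
    k=m&(abs(Z-.115)<.004); 
    if k.sum()>30: print('collar',k.sum(),cv2.minEnclosingCircle((P[k][:,:2]*1000).astype(np.float32)))
    m=(Z>.17)&(Z<.202)&(X>.45)&(X<.6)&(Y<-.02)&(Y>-.16); print('funnel',m.sum(),P[m].min(0) if m.any() else '',P[m].max(0) if m.any() else '')
    if n=='wrist': a=c['img']
    else: b=cv2.resize(c['img'][170:270,270:400],(520,400))
cv2.imwrite('pics/fin.png',cv2.resize(np.hstack([a,b]),(800,276))[:,:,::-1])
E
```

```text
time: 22.65
tcp_pos: [0.4564, 0.0901, 0.182]
orientation: [-3.14, 0.0, 1.574]
contact_force: [-0.3, -0.6, 0.1]
width: 0.0474
gripper_force: 25.8
wrist cap 13208 0.21428674085160834 0.30466749030542706 [-0.00311976 -0.00890327  0.24002121]
below 4921 [0.11323144 0.1149951  0.1157598  0.1273077  0.12926094]
collar 3063 ((456.5733337402344, 88.91912078857422), 32.759639739990234)
funnel 48 [ 0.55397469 -0.03173347  0.17003666] [ 0.56046512 -0.0262962   0.17335824]
scene cap 124 0.21592749044452697 0.24602764052741888 [0.00953533 0.04971277 0.24003656]
below 261 [0.08768775 0.11230879 0.1149636  0.1243049  0.13003845]
collar 133 ((458.4548034667969, 88.80332946777344), 33.4587516784668)
funnel 87 [ 0.53597672 -0.11241382  0.17013425] [ 0.57699592 -0.02104575  0.18753805]
```

View pics/fin.png

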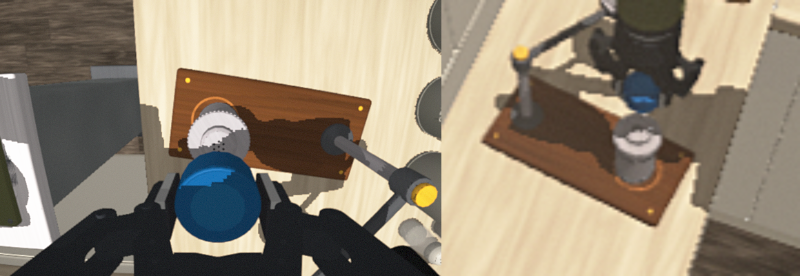

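The cap is held level with its top at .240, which is 10 cm above its place. The sifter top is seated with its collar at .115 and has not moved: the collar shows below the cap in the wrist view, and on the shaker in the scene view. One last check that the funnel arm stayed at its stop.

```bash
python3 - <<'E'
from h import *
for n in ('scene','top'):
    c=cam(n); P=cloud(c); hsv=cv2.cvtColor(c['img'],cv2.COLOR_RGB2HSV); X,Y,Z=P[...,0],P[...,1],P[...,2]
    m=(hsv[...,0]<20)&(hsv[...,1]>110)&(hsv[...,2]>60)&(Z>.165)&(Z<.21)&(X>.4)&(X<.58)&(Y<.1)
    print(n,'knob',m.sum(),P[m].mean(0) if m.any() else '', onplane(c,np.argwhere(m)[:,::-1].mean(0),.19) if m.any() else '')
    m=(Z>.176)&(Z<.192)&(X>.46)&(X<.59)&(Y<-.02)&(Y>-.16); q=onplane(c,np.argwhere(m)[:,::-1],.186)[:,:2]; q=q[np.hypot(q[:,0]-.527,q[:,1]+.082)<.055]
    print('funnel',len(q),cv2.minEnclosingCircle((q*1000).astype(np.float32)) if len(q) else '')
E
```

```text
scene knob 0  
funnel 42 ((546.408447265625, -70.54156494140625), 41.76277542114258)
top knob 0  
funnel 96 ((524.117919921875, -83.11581420898438), 45.4825325012207)
```

The funnel fits at (.524,−.083), about 1.09 rad round. That agrees with the stop within measuring error, so I'm handing in.

```bash
python3 -c "
from bench import hand_in; print(hand_in())"
```

```text
the job is handed in; nothing more can be done
None
```

I handed the job in with the funnel arm swung to its stop, the lid seated flush on the shaker, and the blue cap held level in the gripper about 10 cm above its place; no verdict came back.

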